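# Sort the desk oddments into their trays

## Task

Clear up the handful of loose things lying near the front edge of the desk, before the robot: lay the pen and the pencil in the blue tray, both batteries in the red tray and the eraser in the white tray. Each must end up lying flat on the floor of its tray, wholly inside it, not resting on the rim or on another thing; leave the coffee cup and the stapler where they are.

Things in the scene. Friction and masses are not known exactly. Their poses are not given: they have to be found in the camera images.
- black_pen_mid (a point): plain black fountain pen lying flat, 138 mm long, 12 mm wide, 12 mm high. Loose. The point is its centre, half-way up; its y axis runs along its length, z is up as it lies at the start.
- pencil_mid (a point): yellow hexagonal wooden pencil lying flat, 162 mm long, 8 mm wide, 7 mm high. Loose. The point is its centre, half-way up; its y axis runs along its length, z is up as it lies at the start. The sharpened point lies towards -y.
- round_battery_mid (a point): round AA battery lying flat, black with a copper-orange end, 50 mm long, 15 mm wide and high. Loose. The point is its centre, half-way up; its y axis runs along its length, z is up as it lies at the start. It does not roll easily.
- block_battery_mid (a point): 9-volt block battery lying on its broad side, green with a bare-metal end that carries two snap contacts, 47 mm long without and 50 mm with the contacts, 26.5 mm wide, 17.5 mm high. Loose. The point is its centre, half-way up; its y axis runs along its length, z is up as it lies at the start. The contacts are at +y.
- eraser_mid (a point): pink eraser lying flat, 44 mm long, 20 mm wide, 11 mm high. Loose. The point is its centre, half-way up; its y axis runs along its length, z is up as it lies at the start.
- blue_tray: Blue shallow open desk tray, the place for pens and pencils. Fixed to the desk. 150 mm (its x axis) by 210 mm (its y axis), rim 19 mm above the desk (walls 16 mm plus a round bead); floor 5 mm thick, walls 5 mm, so the floor inside measures 140 by 200 mm. Origin at the centre of its underside, on the desk top; z up. All three trays have the same size
- red_tray: Red shallow open desk tray, the place for used batteries. Fixed to the desk. 150 mm (its x axis) by 210 mm (its y axis), rim 19 mm above the desk (walls 16 mm plus a round bead); floor 5 mm thick, walls 5 mm, so the floor inside measures 140 by 200 mm. Origin at the centre of its underside, on the desk top; z up. All three trays have the same size
- white_tray: White shallow open desk tray, the place for the eraser. Fixed to the desk. 150 mm (its x axis) by 210 mm (its y axis), rim 19 mm above the desk (walls 16 mm plus a round bead); floor 5 mm thick, walls 5 mm, so the floor inside measures 140 by 200 mm. Origin at the centre of its underside, on the desk top; z up. All three trays have the same size
- cup_mid (a point): bystander: white coffee cup, bowl 63 mm wide, 51 mm high, handle at -y reaching 57 mm from the point; loose, to be left alone. The point is the centre of the bowl, 25 mm up.
- stapler_mid (a point): bystander: dark blue stapler, 130 mm long (its x axis), 36 mm wide, 34 mm high; loose, to be left alone. The point is its centre, half-way up.
Not all that is in view belongs to the job. What is meant by the part that bears block_battery_mid is not orange or purple, and is the smaller of those in its own colour.

How it is judged:
At the end, for the whole second after the job is handed in: The black pen and the yellow pencil lie in the blue tray, both batteries in the red tray, the eraser in the white tray: each centre inside the walls, no more than 3.5 mm above its height when lying flat on the tray's floor, pen and pencil level to about 3.5 degrees; all at rest (x of black_pen_mid in the frame of blue_tray between -0.068 and 0.068 m and y of black_pen_mid in the frame of blue_tray between -0.098 and 0.098 m and z of black_pen_mid in the frame of blue_tray between 0.004 and 0.0145 m and angle between black_pen_mid's own y axis and vertical between 1.51 and 1.63 rad and linear speed of each of black_pen, pencil, round_battery, block_battery, eraser below 0.01 m/s and angular speed of each of black_pen, pencil, round_battery, block_battery, eraser below 0.2 rad/s and x of pencil_mid in the frame of blue_tray between -0.068 and 0.068 m and y of pencil_mid in the frame of blue_tray between -0.098 and 0.098 m and z of pencil_mid in the frame of blue_tray between 0.004 and 0.012 m and angle between pencil_mid's own y axis and vertical between 1.51 and 1.63 rad and x of round_battery_mid in the frame of red_tray between -0.068 and 0.068 m and y of round_battery_mid in the frame of red_tray between -0.098 and 0.098 m and z of round_battery_mid in the frame of red_tray between 0.004 and 0.016 m and x of block_battery_mid in the frame of red_tray between -0.068 and 0.068 m and y of block_battery_mid in the frame of red_tray between -0.098 and 0.098 m and z of block_battery_mid in the frame of red_tray between 0.004 and 0.01725 m and x of eraser_mid in the frame of white_tray between -0.068 and 0.068 m and y of eraser_mid in the frame of white_tray between -0.098 and 0.098 m and z of eraser_mid in the frame of white_tray between 0.004 and 0.014 m); the robot touches nothing.
It fails at once if the cup is pushed more than 20 mm from its place or tipped over (distance of cup_mid from where it was at the start of the episode above 0.02 m or angle between cup_mid's own z axis and vertical above 0.4 rad).
It fails at once if the stapler is pushed more than 20 mm from its place or tipped over (distance of stapler_mid from where it was at the start of the episode above 0.02 m or angle between stapler_mid's own z axis and vertical above 0.4 rad).
It also fails if it takes over 122 s, if anything falls off the work surface, if the arm or the gripper's body presses on something with over 40 N, if the wrist force passes 120 N, or if a joint passes its speed limit or range.

## Robot

A 7-joint arm with a two-finger parallel gripper is mounted at the origin on a cart in front of the work surface, level with it; the furniture and walls round the work are solid. World frame = base frame: x ahead of the robot, y to its left, z up, the work surface at z = 0. Lengths are in m, angles in rad, forces in N, time in s.
With the tool pointing down it reaches from about 0.425 to 1.025 m from the base axis. Payload 9.4 kg.
Tool frame: the origin (TCP) lies on the front face of the gripper's body, between the roots of the fingers; the fingertips stand 73 mm ahead of it and the grasp point (between the pads) lies 54 mm ahead of it; z points along the fingers, y is the line along which they close (so a half turn about z gives the same grasp; the last joint's range is limited). The gripper opens to 85 mm and grips with 20 to 120 N. Pads are 22 mm wide; open, the fingers measure 114 mm over their backs; the gripper's body (76 mm by 85 mm) begins 54 mm behind the grasp point. The pads swing forward as they close: fully open they stand 13 mm farther back than shut.
Start: joints at [-1.401, 0.599, -0.003, 1.599, 0.002, 0.943, -0.08], TCP at [0.177, 0.703, 0.304] pointing down, gripper open.
Joint ranges: [-2.57, 2.57], [-0.35, 1.97], [-1.29, 1.29], [0.11, 2.56], [-1.05, 4.19], [0.11, 1.86], [-2.63, 2.63]. Speed limits (rad/s): [2.22, 2.22, 3.01, 3.01, 3.14, 3.14, 3.14].

## Interface

Orientations are given as [roll, pitch, yaw] about the fixed x, y, z axes, in that order (R = Rz(yaw) Ry(pitch) Rx(roll)).
In Python, from plant import monitor, vision, r gives the robot as it stands.
- The arm moves only by the shell command python3 -m handwheel 'ROWS' [FORCE]. ROWS is JSON, a list of rows, each a list of 3 entries, a list of its own where there are three numbers: the shift along the tool's x, y, z in mm, then the turn, a rotation vector about the tool's x, y, z in rad, then the opening, from 0 (shut) to 1 (fully open). A call has 1 to 8 rows; each row is the pose to reach, as a shift and turn from the pose commanded when the call began, along the tool's axes at that moment; what a row does not reach only later rows make up. A row lasts 1/10 s, in which the tool goes at most 50 mm and 8.59 degrees, less where a joint would pass 70% of its speed; a pose out of reach is approached as far as the arm can. A call with a gripper value outside its range is refused whole. The fingers move at their own pace and stop on an object; FORCE is the grip in N (left out, the last holds). Time passes only in rows, so rows that repeat a pose let the fingers close. It gives the time, the measured TCP pose, the force, the opening and the grip force at its end, in the units of the state.
- monitor.sense(): the state, without advancing time (a new reading comes with each control period).
- vision.grab_frame(name): name is "scene" or "top"; returns the picture (420x560x3 uint8, red, green, blue); there is no depth.
- vision.camera_params(name): a dict with "fovy" (degrees; the focal length in pixels is half the picture's height over the tangent of half this angle, whatever the lens; pixels are square), "cx", "cy" (the principal point, pixels), "eye" and "attitude" of the camera in the world. Camera axes: x right, y down, z forward; pixel columns grow to the right and rows downward; lengths in m; the calibration is good to about 2 mm. A picture is of the moment at which its call begins. camera_params takes no time and is no camera call.
- r.hand_in(): hands the job in; it is judged then, once.
The state is a dict: "clock": time; "joints": joint angles; "qd": joint speeds; "joint_efforts": joint torques, N m; "position": TCP position; "tool_rot": TCP orientation; "ft_force": force on the tool from outside, world axes, zero at the start; "torque": the same for the moment, N m; "gripper_width": finger opening in m; "finger_force": force on a finger pad.
Only numpy, scipy, OpenCV 4.12 (cv2) and the standard library are available. Lean on these libraries where they do the work, as an engineer would, in place of code of your own. Each camera call takes 0.05 s, during which the arm holds its last target. There are 200 camera calls.

## Working session

There is one attempt and no reset: what is moved stays moved. The work goes in short steps, Python scripts to look and compute and a shell command to move; the robot and the scene stay as the last step left them, time stands still between calls to the robot, and variables do not carry over. Pictures are saved under pics/ and viewed, at most 14 in all, crops included, and the job is handed in when it is done.

```bash
mkdir -p pics; ls; python3 - <<'E'
from plant import monitor, vision, r
import cv2
for n in("scene","top"):
    im=vision.grab_frame(n); cv2.imwrite(f"pics/{n}0.png",im[:,:,::-1]); print(n,vision.camera_params(n))
print(monitor.sense())
E
```

```text
pics
scene {'fovy': 53.81793055963488, 'cx': 276.40870291786007, 'cy': 203.9984845173491, 'eye': array([-0.18623818, -0.79581099,  0.72758197]), 'attitude': array([-2.13308001, -0.02148804, -0.70590425])}
top {'fovy': 49.81322633242762, 'cx': 279.8262243708857, 'cy': 216.62175774937924, 'eye': array([ 0.39351047, -0.01686782,  1.15445684]), 'attitude': array([-3.00852676e+00, -4.18103492e-04, -1.54455400e+00])}
{'clock': 0.1, 'joints': array([-1.40070218,  0.6000866 , -0.00256081,  1.60007968,  0.00180057,
        0.94293274, -0.07980489]), 'qd': array([ 6.88264582e-04, -1.67414151e-03,  4.09261546e-04, -7.01453797e-06,
       -3.64991360e-04, -1.10931699e-03,  5.95533114e-04]), 'joint_efforts': array([ 5.49154793e-03, -7.77991605e+01,  1.57019176e+00, -2.58628142e+01,
        1.26250382e-02,  5.54023500e-03,  3.31433121e-07]), 'position': array([0.17702619, 0.70270154, 0.30306239]), 'tool_rot': array([-3.14009412e+00,  1.29332225e-04,  2.89486699e+00]), 'ft_force': array([ 0.30630348,  0.27859786, -0.011765  ]), 'torque': array([ 0.04217346, -0.0016991 , -0.03229722]), 'finger_force': 0.0, 'gripper_width': 0.08541523683234029}
```

View pics/scene0.png

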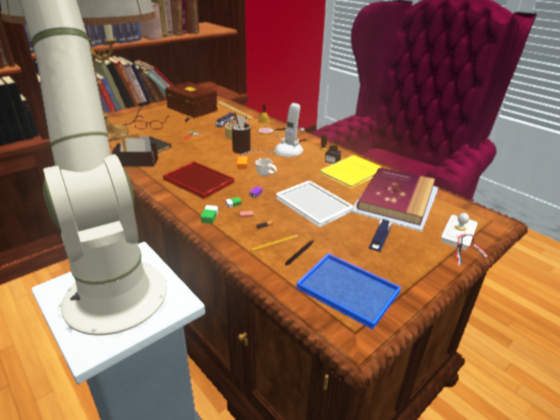

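View pics/top0.png

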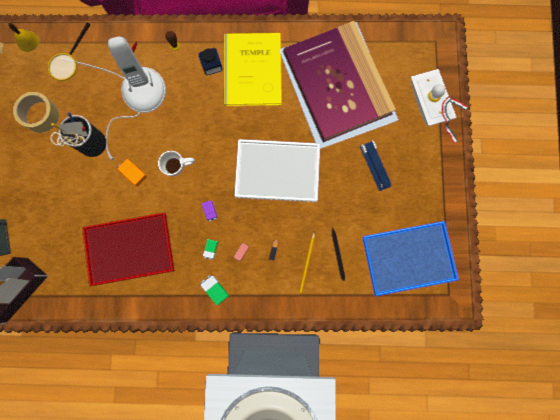

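The top view shows these candidates for the block battery: small green (210,248), large green (214,290), purple (209,211) and orange (131,172). I choose the smaller green at (210,248). The pen is at (338,254), the pencil at (307,263), the AA at (273,250), the eraser at (241,252), and the trays are red (128,249), white (278,170) and blue (410,258).

```bash
cat > h.py <<'E'
import numpy as np, cv2
from scipy.spatial.transform import Rotation as R
from plant import monitor, vision, r
def cam(n):
    c=vision.camera_params(n); f=210/np.tan(np.radians(c['fovy']/2))
    return c,f,R.from_euler('xyz',c['attitude']).as_matrix()
def p2w(n,u,v,z):
    c,f,M=cam(n); d=M@np.array([(u-c['cx'])/f,(v-c['cy'])/f,1]); e=np.array(c['eye'])
    return (e+d*(z-e[2])/d[2])
def w2p(n,p):
    c,f,M=cam(n); q=M.T@(np.array(p)-c['eye']); return np.array([c['cx']+f*q[0]/q[2],c['cy']+f*q[1]/q[2]])
def delta(p,yaw=None):
    "shift (mm) in tool axes to world TCP p, turn about tool z"
    s=monitor.sense(); M=R.from_euler('xyz',s['tool_rot']).as_matrix()
    print('shift',np.round(1000*M.T@(np.array(p)-s['position']),1),'pos',s['position'].round(4),'rot',s['tool_rot'].round(4),'t',s['clock'])
    if yaw is not None: 
        # target: tool down, yaw mod pi, nearest
        best=min((R.from_euler('xyz',[np.pi,0,yaw+k*np.pi]) for k in(0,1)),key=lambda t:(R.from_matrix(M).inv()*t).magnitude())
        print('turn',(R.from_matrix(M).inv()*best).as_rotvec().round(3))
E
python3 - <<'E'
from h import *
im=cv2.imread('pics/top0.png')
x0,y0,x1,y1=190,195,350,310
c=cv2.resize(im[y0:y1,x0:x1],None,fx=5,fy=5,interpolation=cv2.INTER_CUBIC); cv2.imwrite('pics/crop1.png',c)
hsv=cv2.cvtColor(im,cv2.COLOR_BGR2HSV)
def seg(name,win,f,z):
    u0,v0,u1,v1=win; m=f(hsv[v0:v1,u0:u1].astype(int)).astype(np.uint8)
    k,l,st,ce=cv2.connectedComponentsWithStats(m); i=1+np.argmax(st[1:,4]); ys,xs=np.nonzero(l==i)
    P=np.array([p2w('top',x+u0,y+v0,z)[:2] for x,y in zip(xs,ys)]).astype(np.float32)
    rc=cv2.minAreaRect(P); w,V=np.linalg.eigh(np.cov(P.T)); a=V[:,1]
    print(name,st[i],'mean px',(ce[i]+[u0,v0]).round(1),'mean',P.mean(0).round(4),'rect',np.round(rc[0],4),np.round(rc[1],4),'axis deg',np.degrees(np.arctan2(a[1],a[0])).round(1))
H,S,V=(lambda h:h[...,0]),(lambda h:h[...,1]),(lambda h:h[...,2])
seg('pen',(325,222,352,285),lambda h:V(h)<50,.006)
seg('pencil',(294,228,322,300),lambda h:(H(h)>18)&(H(h)<35)&(S(h)>150)&(V(h)>150),.0035)
seg('aa',(264,234,285,268),lambda h:(V(h)<60),.010)
seg('eraser',(230,238,253,268),lambda h:(V(h)>170)&(S(h)<150),.011)
seg('block',(200,233,222,262),lambda h:((H(h)>50)&(H(h)<90)&(S(h)>100))|((S(h)<70)&(V(h)>130)),.0175)
seg('blue',(355,215,465,300),lambda h:(H(h)>95)&(H(h)<125)&(S(h)>100),.019)
seg('red',(75,205,182,292),lambda h:((H(h)<4)|(H(h)>174))&(S(h)>150),.019)
seg('white',(228,132,325,208),lambda h:(S(h)<60)&(V(h)>120),.019)
E
```

```text
pen [  8   8  11  50 136] mean px [338.  255.2] mean [ 0.4528 -0.1632] rect [ 0.4546 -0.1627] [0.126  0.0073] axis deg -167.5
pencil [  5  10  16  55 232] mean px [306.3 264.5] mean [ 0.4272 -0.0837] rect [ 0.4262 -0.0832] [0.0114 0.1408] axis deg 168.2
aa [ 6 14  6 12 46] mean px [272.6 253.2] mean [0.4529 0.0024] rect [0.4528 0.0023] [0.0098 0.0287] axis deg 168.9
eraser [  4   5  15  18 137] mean px [240.7 251.3] mean [0.4555 0.0831] rect [0.4554 0.0833] [0.0199 0.0431] axis deg 149.3
block [  3   6  15  21 201] mean px [209.8 248.9] mean [0.4592 0.1603] rect [0.4589 0.1599] [0.028  0.0477] axis deg 168.0Traceback (most recent call last):
  File "<stdin>", line 18, in <module>
  File "<stdin>", line 9, in seg
  File "h.py", line 8, in p2w
    c,f,M=cam(n); d=M@np.array([(u-c['cx'])/f,(v-c['cy'])/f,1]); e=np.array(c['eye'])
          ~~~^^^
  File "h.py", line 5, in cam
    c=vision.camera_params(n); f=210/np.tan(np.radians(c['fovy']/2))
ValueError: time passes only in moves, steps and waits
```

View pics/crop1.png

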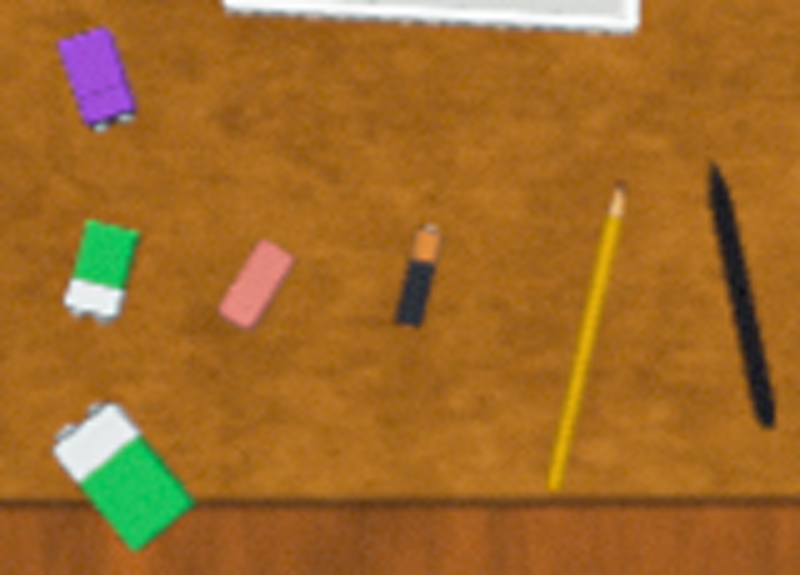

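The crop confirms the choice. The small green block lies at (101,272) in the crop with its contacts towards the robot, and the larger green one (120,475) is a decoy. The eraser is at (256,283), the AA at (420,276), the pencil runs (620,185)-(555,488), and the pen (713,163)-(768,425).

```bash
sed -i 's/^def cam/import functools\n@functools.cache\ndef cam/' h.py
cat > seg.py <<'E'
from h import *
H,S,V=(lambda h:h[...,0]),(lambda h:h[...,1]),(lambda h:h[...,2])
def seg(hsv,name,win,f,z):
    u0,v0,u1,v1=win; m=f(hsv[v0:v1,u0:u1].astype(int)).astype(np.uint8)
    k,l,st,ce=cv2.connectedComponentsWithStats(m); i=1+np.argmax(st[1:,4]); ys,xs=np.nonzero(l==i)
    P=np.array([p2w('top',x+u0,y+v0,z)[:2] for x,y in zip(xs,ys)]).astype(np.float32)
    rc=cv2.minAreaRect(P); w,Vv=np.linalg.eigh(np.cov(P.T)); a=Vv[:,1]
    print(name,st[i],'mean',P.mean(0).round(4),'rect',np.round(rc[0],4),np.round(rc[1],4),round(rc[2],1),'axis deg',np.degrees(np.arctan2(a[1],a[0])).round(1))
E
python3 - <<'E'
from seg import *
im=cv2.imread('pics/top0.png'); hsv=cv2.cvtColor(im,cv2.COLOR_BGR2HSV)
seg(hsv,'blue',(355,215,465,300),lambda h:(H(h)>95)&(H(h)<125)&(S(h)>100),.019)
seg(hsv,'red',(75,205,182,292),lambda h:((H(h)<4)|(H(h)>174))&(S(h)>150),.019)
seg(hsv,'white',(228,132,325,208),lambda h:(S(h)<60)&(V(h)>120),.019)
for n,a,b,z in(('pencil',(620,185),(555,488),.0035),('pen',(713,163),(768,425),.006),('aa',(431,228),(410,324),.0075)):
    A,B=[p2w('top',190-.4+q[0]/5,195-.4+q[1]/5,z)[:2] for q in(a,b)]
    d=A-B; print(n,A.round(4),B.round(4),'mid',((A+B)/2).round(4),'len',np.hypot(*d).round(4),'deg',np.degrees(np.arctan2(d[1],d[0])).round(1))
for n,u,v in(('cup',171,163),('stapler',376,165),('bigblock',214,290)): print(n,p2w('top',u,v,.02).round(3))
E
```

```text
blue [   8    6   95   75 5126] mean [ 0.4496 -0.3413] rect [ 0.4499 -0.3413] [0.1512 0.2141] 12.2 axis deg 102.6
red [   8    8   91   73 4916] mean [0.4541 0.3665] rect [0.4549 0.3664] [0.1484 0.211 ] 11.8 axis deg 101.7
white [   7    0   90   70 4927] mean [ 0.6678 -0.0056] rect [ 0.6811 -0.0094] [0.2238 0.1826] 88.5 axis deg 94.5
pencil [ 0.5112 -0.1006] [ 0.3575 -0.0705] mid [ 0.4343 -0.0856] len 0.1566 deg -11.1
pen [ 0.5235 -0.1478] [ 0.3916 -0.1769] mid [ 0.4575 -0.1623] len 0.135 deg 12.4
aa [ 0.4863 -0.0047] [0.4374 0.0046] mid [ 0.4619 -0.    ] len 0.0497 deg -10.7
cup [0.677 0.27  0.02 ]
stapler [ 0.686 -0.257  0.02 ]
bigblock [0.358 0.145 0.02 ]
```

```bash
python3 -c "
from h import *
delta([.459,.160,.2],np.radians(168))"
```

```text
shift [-406.  -457.2  103.8] pos [0.177  0.7027 0.3031] rot [-3.1401e+00  1.0000e-04  2.8949e+00] t 0.1
turn [-0.002  0.    -0.037]
```

```bash
python3 -m handwheel '[[[-203,-229,50],[0,0,0],0.5],[[-203,-229,50],[0,0,0],0.5],[[-406,-457,104],[0,0,-0.037],0.5],[[-406,-457,104],[0,0,-0.037],0.5],[[-406,-457,104],[0,0,-0.037],0.5],[[-406,-457,104],[0,0,-0.037],0.5],[[-406,-457,104],[0,0,-0.037],0.5],[[-406,-457,104],[0,0,-0.037],0.5]]' 40;  python3 -c "
from h import *
delta([.459,.160,.2],np.radians(168))"
```

```text
clock: 0.9
position: [0.3596, 0.3513, 0.2368]
tool_rot: [3.142, 0.0, 2.932]
ft_force: [0.6, 0.4, -0.0]
gripper_width: 0.0423
finger_force: 0.0
shift [-137.  -166.5   36.8] pos [0.3596 0.3513 0.2368] rot [3.1416e+00 2.0000e-04 2.9322e+00] t 0.9
turn [0. 0. 0.]
```

```bash
python3 -m handwheel '[[[-137,-167,50],[0,0,0],0.5],[[-137,-167,50],[0,0,0],0.5],[[-137,-167,50],[0,0,0],0.5],[[-137,-167,50],[0,0,0],0.5],[[-137,-167,50],[0,0,0],0.5],[[-137,-167,50],[0,0,0],0.5],[[-137,-167,50],[0,0,0],0.5]]';  python3 -c "
from h import *
delta([.459,.160,.081],np.radians(168))
im=vision.grab_frame('scene'); cv2.imwrite('pics/s1.png',cv2.resize(im[140:280,160:330],None,fx=4,fy=4,interpolation=2)[:,:,::-1])"
```

```text
clock: 1.6
position: [0.4583, 0.1611, 0.1869]
tool_rot: [-3.142, -0.0, 2.93]
ft_force: [0.1, 1.0, 0.7]
gripper_width: 0.0429
finger_force: 0.0
shift [ -1.   -0.9 105.9] pos [0.4583 0.1611 0.1869] rot [-3.1415e+00 -5.0000e-04  2.9305e+00] t 1.6
turn [-0.    -0.    -0.002]
```

View pics/s1.png

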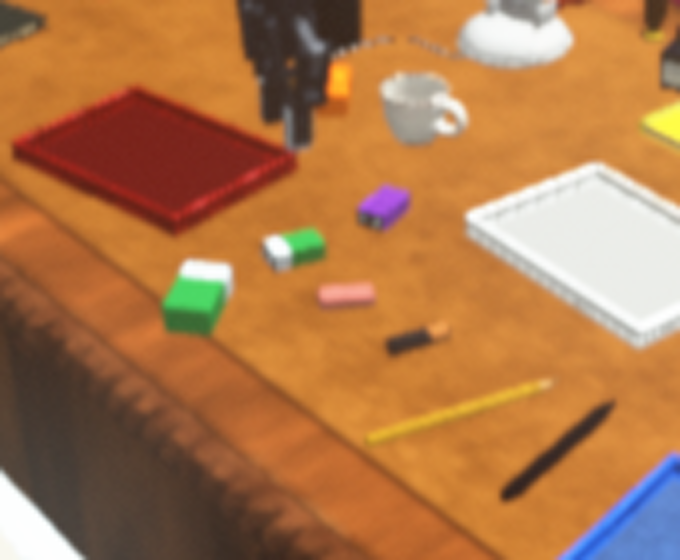

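The scene crop shows the open fingers at about (285,130), above the desk, with the small green block untouched at (293,250). I'll descend.

```bash
python3 -m handwheel '[[[-1,-1,50],[0,0,0],0.5],[[-1,-1,90],[0,0,0],0.5],[[-1,-1,106],[0,0,0],0.5],[[-1,-1,106],[0,0,0],0.5],[[-1,-1,106],[0,0,0],0.5]]';  python3 -c "
from h import *
print(w2p('scene',[.459,.16,.009]),w2p('scene',[.457,-.162,.006]))
delta([.459,.160,.078])"
```

```text
clock: 2.15
position: [0.4587, 0.1612, 0.0814]
tool_rot: [3.142, -0.0, 2.934]
ft_force: [0.8, 0.2, 1.1]
gripper_width: 0.0424
finger_force: 0.0
[232.17820577 202.32040632] [299.08202447 251.69024485]
shift [-0.6 -1.1  3.4] pos [0.4587 0.1612 0.0814] rot [ 3.1416e+00 -4.0000e-04  2.9338e+00] t 2.15
```

```bash
python3 -m handwheel '[[[0,0,0],[0,0,0],0.25],[[0,0,0],[0,0,0],0.2],[[0,0,0],[0,0,0],0.1],[[0,0,0],[0,0,0],0.1],[[0,0,0],[0,0,0],0.1]]' 40
```

```text
clock: 2.65
position: [0.4594, 0.1607, 0.0825]
tool_rot: [3.14, 0.002, 2.932]
ft_force: [-1.2, 1.6, 9.2]
gripper_width: 0.0253
finger_force: 40.0
```

```bash
python3 -m handwheel '[[[0,0,-40],[0,0,0],0.1],[[0,0,-70],[0,0,0],0.1],[[0,0,-70],[0,0,0],0.1]]' 40; python3 -c "
from h import *
delta([.463,.327,.15])"
```

```text
clock: 2.95
position: [0.4603, 0.1603, 0.1549]
tool_rot: [3.138, 0.005, 2.931]
ft_force: [0.1, 0.8, -1.0]
gripper_width: 0.0252
finger_force: 39.8
shift [ 32.2 163.5   5.4] pos [0.4603 0.1603 0.1549] rot [3.1379 0.0052 2.9311] t 2.95
```

```bash
python3 -m handwheel '[[[32,164,0],[0,0,0],0.1],[[32,164,0],[0,0,0],0.1],[[32,164,0],[0,0,0],0.1],[[32,164,0],[0,0,0],0.1],[[32,164,45],[0,0,0],0.1],[[32,164,61],[0,0,0],0.1],[[32,164,61],[0,0,0],0.1]]' 40; python3 -c "
from h import *
delta([.463,.327,.0875])"
```

```text
clock: 3.65
position: [0.4612, 0.3269, 0.0882]
tool_rot: [-3.14, -0.001, 2.932]
ft_force: [-1.4, -0.0, -0.2]
gripper_width: 0.0249
finger_force: 42.1
shift [-1.7  0.5  0.7] pos [0.4612 0.3269 0.0882] rot [-3.1398e+00 -1.4000e-03  2.9325e+00] t 3.65
```

```bash
python3 -m handwheel '[[[0,0,0],[0,0,0],0.45],[[0,0,0],[0,0,0],0.5],[[0,0,0],[0,0,0],0.5],[[0,0,-40],[0,0,0],0.5],[[0,0,-70],[0,0,0],0.5],[[0,0,-70],[0,0,0],0.5]]' 40; python3 -c "
from h import *
delta([.462,0,.15],np.radians(169))"
```

```text
clock: 4.25
position: [0.4634, 0.3279, 0.1641]
tool_rot: [3.137, 0.004, 2.931]
ft_force: [-0.1, 0.8, 0.1]
gripper_width: 0.0428
finger_force: 0.0
shift [ -67.1 -321.    12.8] pos [0.4634 0.3279 0.1641] rot [3.1365 0.0041 2.9312] t 4.25
turn [ 0.005  0.004 -0.018]
```

```bash
python3 -m handwheel '[[[-67,-321,5],[0,0,-0.018],0.4],[[-67,-321,5],[0,0,-0.018],0.4],[[-67,-321,5],[0,0,-0.018],0.4],[[-67,-321,5],[0,0,-0.018],0.4],[[-67,-321,5],[0,0,-0.018],0.4],[[-67,-321,5],[0,0,-0.018],0.4],[[-67,-321,5],[0,0,-0.018],0.4],[[-67,-321,5],[0,0,-0.018],0.4]]' 40; python3 -c "
from h import *
delta([.462,0,.081],np.radians(169))
im=vision.grab_frame('scene'); cv2.imwrite('pics/s2.png',cv2.resize(im[140:280,160:330],None,fx=4,fy=4,interpolation=2)[:,:,::-1])"
```

```text
clock: 5.05
position: [0.4599, -0.0054, 0.155]
tool_rot: [-3.14, -0.0, 2.943]
ft_force: [-0.0, 1.0, 0.4]
gripper_width: 0.0341
finger_force: 0.0
shift [-1.   5.8 74. ] pos [ 0.4599 -0.0054  0.155 ] rot [-3.1399e+00 -2.0000e-04  2.9426e+00] t 5.05
turn [-0.002 -0.    -0.007]
```

View pics/s2.png

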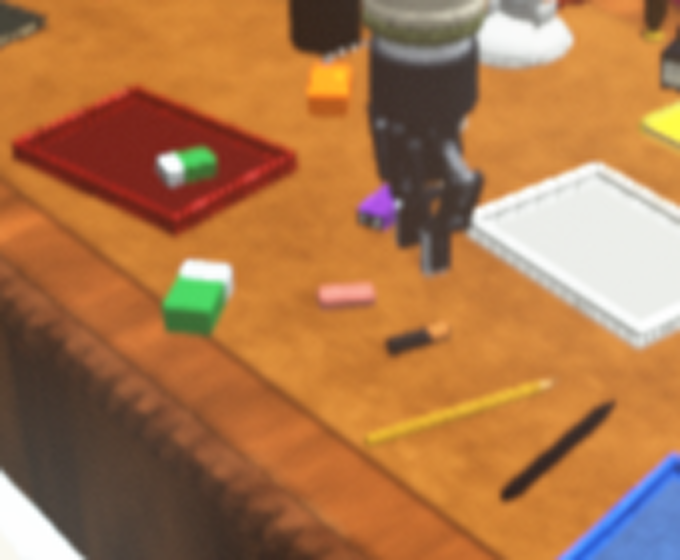

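The small block lies flat in the red tray at (187,165), and the AA is at (418,340). The overshoot of y=-0.005 was still settling, so I'll descend with a correction.

```bash
python3 -m handwheel '[[[0,3,0],[0,0,-0.007],0.4],[[0,3,40],[0,0,-0.007],0.4],[[0,3,66],[0,0,-0.007],0.4],[[0,3,72],[0,0,-0.007],0.4],[[0,3,72],[0,0,-0.007],0.4]]' 40; python3 -c "
from h import *
delta([.462,0,.081],np.radians(169))"
```

```text
clock: 5.6
position: [0.461, 0.0045, 0.0817]
tool_rot: [3.141, -0.002, 2.961]
ft_force: [0.3, -0.6, 0.7]
gripper_width: 0.0339
finger_force: 0.0
shift [-1.8 -4.3  0.7] pos [0.461  0.0045 0.0817] rot [ 3.1413e+00 -2.0000e-03  2.9608e+00] t 5.6
turn [ 0.    -0.002  0.011]
```

```bash
python3 -m handwheel '[[[0,-4,0],[0,0,0.01],0.4],[[0,-4,0],[0,0,0.01],0.4],[[0,-4,0],[0,0,0.01],0.1],[[0,-4,0],[0,0,0.01],0.0],[[0,-4,0],[0,0,0.01],0.0],[[0,-4,0],[0,0,0.01],0.0],[[0,-4,0],[0,0,0.01],0.0]]' 30
```

```text
clock: 6.3
position: [0.4607, -0.0014, 0.0835]
tool_rot: [3.141, 0.001, 2.947]
ft_force: [0.2, 2.6, 6.5]
gripper_width: 0.0131
finger_force: 30.0
```

```bash
python3 -m handwheel '[[[0,0,-40],[0,0,0],0],[[0,0,-70],[0,0,0],0],[[0,0,-70],[0,0,0],0],[[0,0,-70],[0,0,0],0]]' 30; python3 -c "
from h import *
delta([.447,.405,.154])"
```

```text
clock: 6.7
position: [0.4607, -0.0021, 0.1536]
tool_rot: [3.141, 0.002, 2.946]
ft_force: [-0.2, 0.3, -0.5]
gripper_width: 0.0132
finger_force: 29.4
shift [ 9.260e+01  3.967e+02 -3.000e-01] pos [ 0.4607 -0.0021  0.1536] rot [3.1410e+00 1.9000e-03 2.9459e+00] t 6.7
```

```bash
python3 -m handwheel '[[[93,397,0],[0,0,0],0],[[93,397,0],[0,0,0],0],[[93,397,0],[0,0,0],0],[[93,397,0],[0,0,0],0],[[93,397,0],[0,0,0],0],[[93,397,0],[0,0,0],0],[[93,397,0],[0,0,0],0],[[93,397,0],[0,0,0],0]]' 30; python3 -m handwheel '[[[0,0,0],[0,0,0],0],[[0,0,0],[0,0,0],0]]'; python3 -c "
from h import *
delta([.447,.405,.0893])"
```

```text
clock: 7.5
position: [0.4454, 0.3999, 0.1515]
tool_rot: [-3.14, -0.001, 2.947]
ft_force: [1.2, -0.4, -0.0]
gripper_width: 0.0134
finger_force: 29.4
clock: 7.7
position: [0.4452, 0.399, 0.1514]
tool_rot: [-3.14, -0.001, 2.95]
ft_force: [0.0, -0.9, -0.3]
gripper_width: 0.0131
finger_force: 29.4
shift [-0.7  6.4 62. ] pos [0.4452 0.399  0.1514] rot [-3.1398e+00 -1.0000e-03  2.9498e+00] t 7.7
```

```bash
python3 -m handwheel '[[[0,4,40],[0,0,0],0],[[0,4,60],[0,0,0],0],[[0,4,62],[0,0,0],0],[[0,4,62],[0,0,0],0],[[0,4,62],[0,0,0],0]]' 30; python3 -m handwheel '[[[0,0,0],[0,0,0],0.2],[[0,0,0],[0,0,0],0.35],[[0,0,0],[0,0,0],0.35],[[0,0,0],[0,0,0],0.35],[[0,0,-40],[0,0,0],0.35],[[0,0,-70],[0,0,0],0.35],[[0,0,-70],[0,0,0],0.35]]'; python3 -c "
from h import *
delta([.455,.083,.155],np.radians(149))"
```

```text
clock: 8.2
position: [0.4475, 0.4012, 0.0917]
tool_rot: [-3.141, 0.0, 2.946]
ft_force: [0.1, 0.2, -0.2]
gripper_width: 0.0129
finger_force: 32.0
clock: 8.9
position: [0.4482, 0.4031, 0.1648]
tool_rot: [3.137, 0.003, 2.947]
ft_force: [0.3, -0.5, 0.6]
gripper_width: 0.0302
finger_force: 0.0
shift [ -68.6 -312.7    8.5] pos [0.4482 0.4031 0.1648] rot [3.1367 0.0032 2.9466] t 8.9
turn [0.005 0.002 0.346]
```

```bash
python3 -m handwheel '[[[-69,-313,5],[0,0,0.346],0.42],[[-69,-313,5],[0,0,0.346],0.42],[[-69,-313,5],[0,0,0.346],0.42],[[-69,-313,5],[0,0,0.346],0.42],[[-69,-313,5],[0,0,0.346],0.42],[[-69,-313,5],[0,0,0.346],0.42],[[-69,-313,5],[0,0,0.346],0.42],[[-69,-313,5],[0,0,0.346],0.42]]'; python3 -m handwheel '[[[0,0,0],[0,0,0],0.42],[[0,0,0],[0,0,0],0.42]]'; python3 -c "
from h import *
delta([.455,.083,.083],np.radians(149))"
```

```text
clock: 9.7
position: [0.4537, 0.0777, 0.1558]
tool_rot: [-3.14, -0.0, 2.595]
ft_force: [-0.0, 0.6, 0.4]
gripper_width: 0.0358
finger_force: 0.0
clock: 9.9
position: [0.4544, 0.0828, 0.156]
tool_rot: [3.141, -0.0, 2.602]
ft_force: [-0.4, -0.3, -0.3]
gripper_width: 0.0358
finger_force: 0.0
shift [-0.4  0.4 73. ] pos [0.4544 0.0828 0.156 ] rot [ 3.1407 -0.      2.6025] t 9.9
turn [ 0.001 -0.     0.002]
```

```bash
python3 -m handwheel '[[[0,0,40],[0,0,0],0.42],[[0,0,68],[0,0,0],0.42],[[0,0,72],[0,0,0],0.42],[[0,0,72],[0,0,0],0.42],[[0,0,72],[0,0,0],0],[[0,0,72],[0,0,0],0],[[0,0,72],[0,0,0],0],[[0,0,72],[0,0,0],0]]' 30; python3 -m handwheel '[[[0,0,-40],[0,0,0],0],[[0,0,-70],[0,0,0],0],[[0,0,-70],[0,0,0],0],[[0,0,-70],[0,0,0],0]]';python3 -c "
from h import *
delta([.675,-.01,.155])"
```

```text
clock: 10.7
position: [0.4545, 0.0816, 0.0846]
tool_rot: [3.141, 0.001, 2.601]
ft_force: [0.6, 0.6, -0.1]
gripper_width: -0.0001
finger_force: 0.0
clock: 11.1
position: [0.4546, 0.0812, 0.1549]
tool_rot: [3.14, 0.002, 2.6]
ft_force: [-0.3, 0.5, -0.0]
gripper_width: -0.0002
finger_force: 0.0
shift [-235.9   35.4    0.3] pos [0.4546 0.0812 0.1549] rot [3.1397e+00 1.7000e-03 2.6000e+00] t 11.1
```

```bash
python3 -m handwheel '[[[0,0,0],[0,0,0],0.42],[[0,0,0],[0,0,0],0.42],[[0,0,0],[0,0,0],0.42]]' 30; python3 -c "
from h import *
delta([.455,.083,.0735],np.radians(149))
im=vision.grab_frame('scene'); cv2.imwrite('pics/s3.png',cv2.resize(im[140:280,160:330],None,fx=4,fy=4,interpolation=2)[:,:,::-1])
print(w2p('scene',[.455,.083,.006]))"
```

```text
clock: 11.4
position: [0.4539, 0.0815, 0.1533]
tool_rot: [-3.141, -0.001, 2.601]
ft_force: [0.8, 0.0, -0.5]
gripper_width: 0.0359
finger_force: 0.0
shift [-0.3  1.9 79.8] pos [0.4539 0.0815 0.1533] rot [-3.1405e+00 -1.0000e-03  2.6011e+00] t 11.4
turn [-0.001 -0.001  0.001]
[245.38094641 213.70653236]
```

View pics/s3.png

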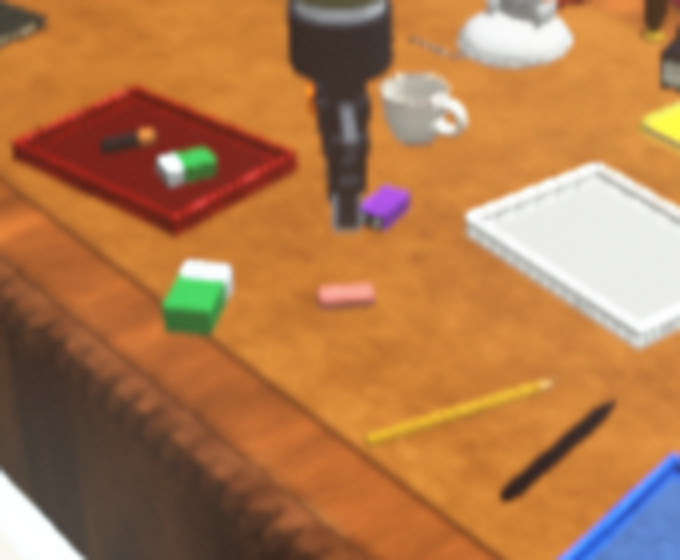

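Both batteries lie in the red tray, the AA at (128,140) and the block at (187,165). The eraser is unmoved at (346,294): the fingers closed just above it, so I need to go about 10 mm lower.

```bash
python3 -m handwheel '[[[0,1,45],[0,0,0],0.42],[[0,1,72],[0,0,0],0.42],[[0,1,80],[0,0,0],0.42],[[0,1,80],[0,0,0],0.42],[[0,1,80],[0,0,0],0.42]]' 30; python3 -m handwheel '[[[0,0,0],[0,0,0],0.1],[[0,0,0],[0,0,0],0.1],[[0,0,0],[0,0,0],0.1],[[0,0,0],[0,0,0],0.1]]'
```

```text
clock: 11.95
position: [0.4543, 0.0824, 0.0731]
tool_rot: [-3.14, -0.001, 2.601]
ft_force: [0.2, -0.4, 0.9]
gripper_width: 0.0361
finger_force: 0.0
clock: 12.35
position: [0.4549, 0.0824, 0.0744]
tool_rot: [3.141, 0.0, 2.601]
ft_force: [0.9, -0.2, -0.3]
gripper_width: 0.0191
finger_force: 29.8
```

```bash
python3 -m handwheel '[[[0,0,-40],[0,0,0],0.1],[[0,0,-70],[0,0,0],0.1],[[0,0,-70],[0,0,0],0.1]]';python3 -c "
from h import *
delta([.675,-.01,.145])"
```

```text
clock: 12.65
position: [0.4556, 0.0822, 0.1471]
tool_rot: [3.138, 0.003, 2.6]
ft_force: [0.5, 0.4, -0.7]
gripper_width: 0.0193
finger_force: 29.8
shift [-235.5   34.1    2.9] pos [0.4556 0.0822 0.1471] rot [3.1383e+00 3.1000e-03 2.5998e+00] t 12.65
```

```bash
python3 -m handwheel '[[[-235,34,0],[0,0,0],0.1],[[-235,34,0],[0,0,0],0.1],[[-235,34,0],[0,0,0],0.1],[[-235,34,0],[0,0,0],0.1],[[-235,34,0],[0,0,0],0.1],[[-235,34,0],[0,0,0],0.1],[[-235,34,0],[0,0,0],0.1]]';python3 -c "
from h import *
delta([.675,-.01,.080])"
```

```text
clock: 13.35
position: [0.6734, -0.01, 0.1429]
tool_rot: [-3.141, -0.001, 2.6]
ft_force: [-0.4, 1.3, -0.1]
gripper_width: 0.019
finger_force: 29.8
shift [-1.5  0.8 62.9] pos [ 0.6734 -0.01    0.1429] rot [-3.1410e+00 -1.2000e-03  2.5996e+00] t 13.35
```

```bash
python3 -m handwheel '[[[0,0,40],[0,0,0],0.1],[[0,0,60],[0,0,0],0.1],[[0,0,63],[0,0,0],0.1],[[0,0,63],[0,0,0],0.1],[[0,0,63],[0,0,0],0.1]]'; python3 -m handwheel '[[[0,0,0],[0,0,0],0.3],[[0,0,0],[0,0,0],0.42],[[0,0,0],[0,0,0],0.42],[[0,0,0],[0,0,0],0.42],[[0,0,-40],[0,0,0],0.42],[[0,0,-70],[0,0,0],0.42],[[0,0,-70],[0,0,0],0.42]]';python3 -c "
from h import *
delta([.434,-.0856,.15],np.radians(168.9))"
```

```text
clock: 13.85
position: [0.6737, -0.0088, 0.0822]
tool_rot: [3.141, 0.001, 2.602]
ft_force: [0.2, 0.4, 0.3]
gripper_width: 0.0188
finger_force: 30.5
clock: 14.55
position: [0.6756, -0.0092, 0.1553]
tool_rot: [3.138, 0.005, 2.6]
ft_force: [0.4, -0.1, -0.9]
gripper_width: 0.0358
finger_force: 0.0
shift [ 167.7 -190.     3.7] pos [ 0.6756 -0.0092  0.1553] rot [3.138  0.005  2.6005] t 14.55
turn [ 0.003  0.006 -0.347]
```

```bash
python3 -m handwheel '[[[168,-190,0],[0,0,-0.347],0.3],[[168,-190,0],[0,0,-0.347],0.3],[[168,-190,0],[0,0,-0.347],0.3],[[168,-190,0],[0,0,-0.347],0.3],[[168,-190,0],[0,0,-0.347],0.3],[[168,-190,0],[0,0,-0.347],0.3],[[168,-190,0],[0,0,-0.347],0.3],[[168,-190,0],[0,0,-0.347],0.3]]'; python3 -m handwheel '[[[0,0,0],[0,0,0],0.3]]';python3 -c "
from h import *
delta([.434,-.0856,.0735],np.radians(168.9))"
```

```text
clock: 15.35
position: [0.4334, -0.0855, 0.1512]
tool_rot: [3.141, 0.002, 2.948]
ft_force: [0.9, -0.4, -0.4]
gripper_width: 0.0253
finger_force: 0.0
clock: 15.45
position: [0.4335, -0.0853, 0.151]
tool_rot: [3.141, 0.001, 2.948]
ft_force: [-0.6, 0.5, -0.2]
gripper_width: 0.0254
finger_force: 0.0
shift [-0.5 -0.3 77.5] pos [ 0.4335 -0.0853  0.151 ] rot [3.1406e+00 1.4000e-03 2.9484e+00] t 15.45
turn [0.001 0.001 0.001]
```

```bash
python3 -m handwheel '[[[0,0,45],[0,0,0],0.3],[[0,0,70],[0,0,0],0.3],[[0,0,77],[0,0,0],0.3],[[0,0,77],[0,0,0],0.3],[[0,0,77],[0,0,0],0.3]]' 30; python3 -m handwheel '[[[0,0,0],[0,0,0],0.0],[[0,0,0],[0,0,0],0],[[0,0,0],[0,0,0],0],[[0,0,0],[0,0,0],0]]'
```

```text
clock: 15.95
position: [0.4329, -0.0851, 0.0735]
tool_rot: [3.141, 0.0, 2.95]
ft_force: [-0.0, -0.8, 0.0]
gripper_width: 0.0256
finger_force: 0.0
clock: 16.35
position: [0.432, -0.086, 0.0741]
tool_rot: [3.141, 0.0, 2.947]
ft_force: [-0.3, -0.0, 0.5]
gripper_width: 0.0057
finger_force: 29.2
```

```bash
python3 -m handwheel '[[[0,0,-40],[0,0,0],0],[[0,0,-70],[0,0,0],0],[[0,0,-70],[0,0,0],0]]';python3 -c "
from h import *
delta([.479,-.335,.145],np.radians(102.4))"
```

```text
clock: 16.65
position: [0.4323, -0.086, 0.1474]
tool_rot: [3.14, 0.003, 2.946]
ft_force: [1.0, -0.7, -0.0]
gripper_width: 0.0058
finger_force: 29.3
shift [ -94.2 -235.2    2.2] pos [ 0.4323 -0.086   0.1474] rot [3.1396 0.0034 2.946 ] t 16.65
turn [0.004 0.002 1.159]
```

```bash
python3 -m handwheel '[[[-94,-235,0],[0,0,1.159],0],[[-94,-235,0],[0,0,1.159],0],[[-94,-235,0],[0,0,1.159],0],[[-94,-235,0],[0,0,1.159],0],[[-94,-235,0],[0,0,1.159],0],[[-94,-235,0],[0,0,1.159],0],[[-94,-235,0],[0,0,1.159],0],[[-94,-235,0],[0,0,1.159],0]]';python3 -m handwheel '[[[0,0,0],[0,0,0],0],[[0,0,0],[0,0,0],0]]';python3 -c "
from h import *
delta([.479,-.335,.080],np.radians(102.4))
im=vision.grab_frame('scene'); cv2.imwrite('pics/s4.png',cv2.resize(im[150:330,220:420],None,fx=3,fy=3,interpolation=2)[:,:,::-1])"
```

```text
clock: 17.45
position: [0.4783, -0.3355, 0.1434]
tool_rot: [-3.141, 0.001, 1.781]
ft_force: [0.9, 0.2, -0.9]
gripper_width: 0.0057
finger_force: 29.4
clock: 17.65
position: [0.4787, -0.3345, 0.1438]
tool_rot: [-3.141, 0.0, 1.792]
ft_force: [-0.7, 0.5, -0.0]
gripper_width: 0.0059
finger_force: 29.4
shift [-0.5  0.2 63.8] pos [ 0.4787 -0.3345  0.1438] rot [-3.1409e+00  4.0000e-04  1.7924e+00] t 17.65
turn [-0.001  0.     0.005]
```

View pics/s4.png

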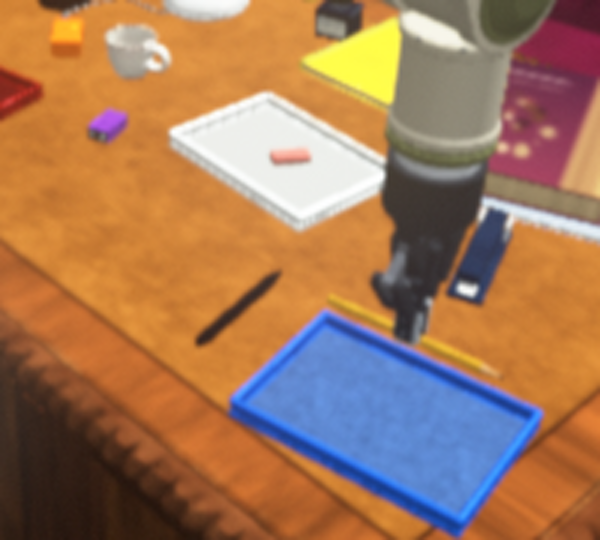

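The eraser lies in the white tray at (290,156). The pencil hangs level in the gripper from (330,300) to (497,373), above the tray and parallel to its long side. I'll lower it.

```bash
python3 -m handwheel '[[[0,0,40],[0,0,0],0],[[0,0,60],[0,0,0],0],[[0,0,64],[0,0,0],0],[[0,0,64],[0,0,0],0],[[0,0,64],[0,0,0],0]]'; python3 -m handwheel '[[[0,0,0],[0,0,0],0.15],[[0,0,0],[0,0,0],0.3],[[0,0,0],[0,0,0],0.3],[[0,0,0],[0,0,0],0.3],[[0,0,-40],[0,0,0],0.3],[[0,0,-70],[0,0,0],0.3],[[0,0,-70],[0,0,0],0.3]]';python3 -c "
from h import *
delta([.4575,-.1623,.15],np.radians(12.4))"
```

```text
clock: 18.2
position: [0.479, -0.3346, 0.0803]
tool_rot: [3.141, 0.0, 1.79]
ft_force: [0.4, -1.1, -1.3]
gripper_width: 0.0058
finger_force: 29.5
clock: 18.9
position: [0.4802, -0.3354, 0.1536]
tool_rot: [3.138, 0.004, 1.789]
ft_force: [0.9, 0.5, -0.2]
gripper_width: 0.0257
finger_force: 0.0
shift [173.9  15.2   3. ] pos [ 0.4802 -0.3354  0.1536] rot [3.1376 0.0038 1.7885] t 18.9
turn [ 0.     0.006 -1.569]
```

```bash
python3 -m handwheel '[[[174,15,0],[0,0,1.0],0.3],[[174,15,0],[0,0,1.0],0.3],[[174,15,0],[0,0,1.0],0.3],[[174,15,0],[0,0,1.0],0.3],[[174,15,0],[0,0,1.0],0.3],[[174,15,0],[0,0,1.0],0.3],[[174,15,0],[0,0,1.0],0.3],[[174,15,0],[0,0,1.0],0.3]]';python3 -c "
from h import *
delta([.4575,-.1623,.15],np.radians(12.4))"
```

```text
clock: 19.7
position: [0.4558, -0.1612, 0.1498]
tool_rot: [-3.142, 0.001, 0.788]
ft_force: [-0.7, 0.1, 0.2]
gripper_width: 0.0253
finger_force: 0.0
shift [ 0.4  2.  -0.2] pos [ 0.4558 -0.1612  0.1498] rot [-3.1416e+00  6.0000e-04  7.8810e-01] t 19.7
turn [0.    0.001 0.572]
```

```bash
python3 -m handwheel '[[[0,1,0],[0,0,0.572],0.3],[[0,1,0],[0,0,0.572],0.3],[[0,1,0],[0,0,0.572],0.3],[[0,1,0],[0,0,0.572],0.3],[[0,1,0],[0,0,0.572],0.3],[[0,1,0],[0,0,0.572],0.3]]';python3 -c "
from h import *
delta([.4575,-.1623,.0745],np.radians(12.4))"
```

```text
clock: 20.3
position: [0.4564, -0.1622, 0.1499]
tool_rot: [3.141, 0.0, 0.222]
ft_force: [0.3, -0.4, 0.0]
gripper_width: 0.0254
finger_force: 0.0
shift [ 1.1  0.3 75.4] pos [ 0.4564 -0.1622  0.1499] rot [3.1415e+00 4.0000e-04 2.2220e-01] t 20.3
turn [0.    0.    0.006]
```

```bash
python3 -m handwheel '[[[1,0,45],[0,0,0],0.3],[[1,0,70],[0,0,0],0.3],[[1,0,75],[0,0,0],0.3],[[1,0,75],[0,0,0],0.3],[[1,0,75],[0,0,0],0.3]]' 30; python3 -m handwheel '[[[0,0,0],[0,0,0],0.0],[[0,0,0],[0,0,0],0],[[0,0,0],[0,0,0],0],[[0,0,0],[0,0,0],0]]';  python3 -m handwheel '[[[0,0,-40],[0,0,0],0],[[0,0,-70],[0,0,0],0],[[0,0,-70],[0,0,0],0]]';python3 -c "
from h import *
delta([.416,-.3485,.145],np.radians(102.4))"
```

```text
clock: 20.8
position: [0.4576, -0.1622, 0.0759]
tool_rot: [3.141, -0.001, 0.218]
ft_force: [-0.6, -0.4, 0.2]
gripper_width: 0.0255
finger_force: 0.0
clock: 21.2
position: [0.4579, -0.1621, 0.0763]
tool_rot: [3.141, -0.002, 0.217]
ft_force: [-1.0, -0.6, 7.6]
gripper_width: 0.0112
finger_force: 30.9
clock: 21.5
position: [0.4586, -0.1624, 0.1487]
tool_rot: [3.139, -0.005, 0.217]
ft_force: [-0.1, 0.2, 0.1]
gripper_width: 0.0114
finger_force: 30.0
shift [-81.7 172.6   3.8] pos [ 0.4586 -0.1624  0.1487] rot [ 3.1389 -0.0053  0.2169] t 21.5
turn [ 0.006 -0.002 -1.57 ]
```

```bash
python3 -m handwheel '[[[-82,173,0],[0,0,-1],0],[[-82,173,0],[0,0,-1],0],[[-82,173,0],[0,0,-1],0],[[-82,173,0],[0,0,-1],0],[[-82,173,0],[0,0,-1],0],[[-82,173,0],[0,0,-1],0],[[-82,173,0],[0,0,-1],0],[[-82,173,0],[0,0,-1],0]]'; python3 -m handwheel '[[[0,0,0],[0,0,-0.57],0],[[0,0,0],[0,0,-0.57],0],[[0,0,0],[0,0,-0.57],0],[[0,0,0],[0,0,-0.57],0],[[0,0,0],[0,0,-0.57],0],[[0,0,0],[0,0,-0.57],0]]';python3 -c "
from h import *
delta([.416,-.3485,.0823],np.radians(102.4))
im=vision.grab_frame('scene'); cv2.imwrite('pics/s5.png',cv2.resize(im[150:330,220:420],None,fx=3,fy=3,interpolation=2)[:,:,::-1])"
```

```text
clock: 22.3
position: [0.4143, -0.3488, 0.145]
tool_rot: [3.141, -0.0, 1.218]
ft_force: [-0.2, 0.1, -0.4]
gripper_width: 0.0118
finger_force: 30.0
clock: 22.9
position: [0.4146, -0.3484, 0.145]
tool_rot: [3.141, -0.0, 1.782]
ft_force: [0.4, 0.1, -0.1]
gripper_width: 0.0115
finger_force: 30.0
shift [-0.4  1.3 62.7] pos [ 0.4146 -0.3484  0.145 ] rot [ 3.1414e+00 -2.0000e-04  1.7817e+00] t 22.9
turn [ 0.    -0.    -0.006]
```

View pics/s5.png

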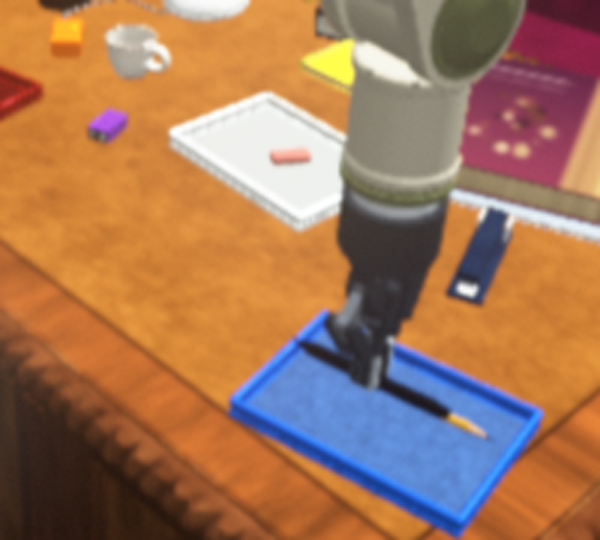

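The pen is held level from (300,345) to about (450,412) above the tray, and the pencil lies on the floor behind it with its tip at (487,437). I'll lower the pen.

```bash
python3 -m handwheel '[[[0,1,40],[0,0,0],0],[[0,1,60],[0,0,0],0],[[0,1,63],[0,0,0],0],[[0,1,63],[0,0,0],0],[[0,1,63],[0,0,0],0]]'; python3 -m handwheel '[[[0,0,0],[0,0,0],0.2],[[0,0,0],[0,0,0],0.3],[[0,0,0],[0,0,0],0.3],[[0,0,0],[0,0,0],0.3],[[0,0,-40],[0,0,0],0.3],[[0,0,-80],[0,0,0],0.3],[[0,0,-120],[0,0,0],0.3],[[0,0,-170],[0,0,0],0.3]]'; python3 -m handwheel '[[[-200,0,0],[0,0,0],0.3],[[-200,0,0],[0,0,0],0.3],[[-200,0,0],[0,0,0],0.3],[[-200,0,0],[0,0,0],0.3],[[-200,0,0],[0,0,0],0.3],[[-200,0,0],[0,0,0],0.3]]'; python3 -c "
from h import *
im=vision.grab_frame('scene'); cv2.imwrite('pics/s6.png',cv2.resize(im[150:330,150:410],None,fx=3,fy=3,interpolation=2)[:,:,::-1])
im=vision.grab_frame('top'); cv2.imwrite('pics/t6.png',im[:,:,::-1])"
```

```text
clock: 23.45
position: [0.4159, -0.3482, 0.0823]
tool_rot: [-3.141, 0.0, 1.785]
ft_force: [0.0, 0.4, -0.3]
gripper_width: 0.0111
finger_force: 30.5
clock: 24.25
position: [0.4149, -0.348, 0.2529]
tool_rot: [-3.14, -0.002, 1.787]
ft_force: [0.4, -0.9, -0.1]
gripper_width: 0.0258
finger_force: 0.0
clock: 24.85
position: [0.4579, -0.5445, 0.2512]
tool_rot: [-3.141, -0.001, 1.785]
ft_force: [-0.9, 1.3, 0.1]
gripper_width: 0.0255
finger_force: 0.0
```

View pics/s6.png

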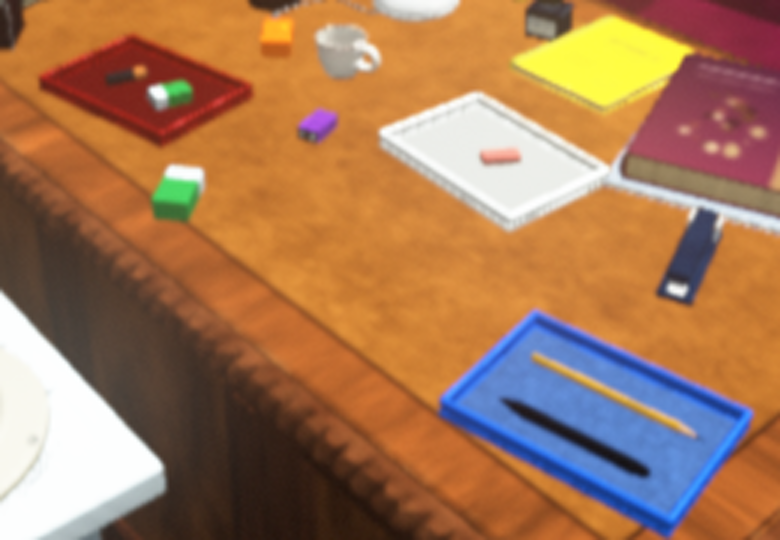

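View pics/t6.png

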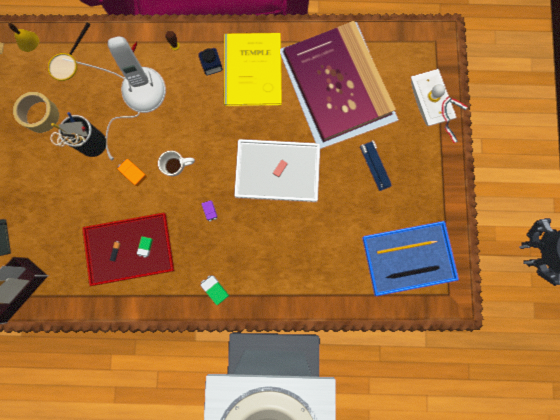

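In the top view everything lies flat inside its tray: pencil (407,246) and pen (413,272) in blue, AA (115,250) and block (145,246) in red, eraser (281,168) in white. The cup and stapler have not moved, and the arm is clear.

```bash
python3 -c "
from plant import r
print(r.hand_in())"
```

```text
the job is handed in; nothing more can be done
None
```

I handed the job in with the pen and pencil in the blue tray, both batteries in the red and the eraser in the white, all lying flat in the last pictures, with the cup and stapler not moved; no verdict came back.

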